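Slide the recipe book out over the edge of the slab

ROBOT

A 7-joint arm with a two-finger parallel gripper is mounted at the origin on a cart in front of the work surface, level with it; the furniture and walls round the work are solid. World frame = base frame: x ahead of the robot, y to its left, z up, the work surface at z = 0. Lengths are in m, angles in rad, forces in N, time in s.
With the tool pointing down it reaches from about 0.425 to 0.875 m from the base axis. Payload 4.7 kg.
Tool frame: the origin (TCP) lies at the very end of the fingers, on their centre line; the grasp point (between the pads) lies 19 mm behind it; z points along the fingers, y is the line along which they close (so a half turn about z gives the same grasp; the last joint's range is limited). The gripper opens to 87 mm and grips with 3 to 60 N. Pads are 19 mm wide; open, the fingers measure 117 mm over their backs; the gripper's body (75 mm by 190 mm) begins 51 mm behind the grasp point.
Start: joints at [1.255, 0.321, -0.07, 1.45, 0.023, 1.371, -0.057], TCP at [0.21, -0.615, 0.223] pointing down, gripper open.
Joint ranges: [-2.86, 2.86], [-0.3, 2.09], [-1.38, 1.24], [0.06, 2.45], [-1.56, 4.7], [0.09, 2.05], [-2.69, 2.69]. Speed limits (rad/s): [2.57, 2.57, 3.14, 3.14, 3.14, 3.14, 3.14].

INTERFACE

Orientations are given as a rotation vector (axis times angle).
In Python, from bench import ctrl, vision gives the robot as it stands.
- The arm moves only by the tool jog_arm, never from a script. Its argument "increments" is a list of rows, each an object of numbers: "tx", "ty", "tz": the shift along the tool's x, y, z in mm; "wx", "wy", "wz": the turn, a rotation vector about the tool's x, y, z in rad; "gripper": the opening, from 0 (shut) to 1 (fully open). In form: [{"tx": .., "ty": .., "tz": .., "wx": .., "wy": .., "wz": .., "gripper": ..}, ...]. A call has exactly 5 rows; each row is the pose to reach, as a shift and turn from the pose commanded when the call began, along the tool's axes at that moment; what a row does not reach only later rows make up. A row lasts 1/12 s, in which the tool goes at most 41.7 mm and 7.16 degrees, less where a joint would pass 70% of its speed; a pose out of reach is approached as far as the arm can. A call with a gripper value outside its range is refused whole. The fingers move at their own pace and stop on an object; "grip_force" is the grip in N (left out, the last holds). Time passes only in rows, so rows that repeat a pose let the fingers close, or fill a call up. It gives the time, the measured TCP pose, the force, the opening and the grip force at its end, in the units of the state.
- ctrl.get_state(): the state, without advancing time (a new reading comes with each control period).
- vision.get_image(name): name is "scene" or "top" or "wrist"; returns a dict with "color" (400x640x3 uint8, blue, green, red), "fx", "fy", "cx", "cy" (pixels), "extrinsics" (4x4, takes a point from world to camera coordinates). Camera axes: x right, y down, z forward; pixel columns grow to the right and rows downward; lengths in m; the calibration is good to about 2 mm. A picture is of the moment at which its call begins. There is no depth.
- ctrl.close_job(): hands the job in; it is judged then, once.
Trained networks look in the newest picture that a camera, given by its name, has taken for a name from the list of things; names that differ only in an ending like _2 or _b are one class to them, and where a whole thing is asked for, a point or a joint stands for the part that bears it (a point fixed in the world has none). Each returns a list of dicts, best first, with "conf" (0 to 1); they miss things now and then, are a little off and sometimes report something else, mostly with a low value. They report only what shows in the picture. A call takes as long as a camera call. They do not tell look-alikes from the thing itself.
- vision.spot_in(camera, thing): "bbox" ([left, top, right, bottom] in pixels, round what is visible of it).
The state is a dict: "time": time; "joint_positions": joint angles; "qd": joint speeds; "joint_torque": joint torques, N m; "position": TCP position; "tool_rot": TCP orientation; "ft_force": force on the tool from outside, world axes, zero at the start; "torque": the same for the moment, N m; "grip_width": opening from 0.0 (shut) to 1.0 (fully open); "grip_force": force on a finger pad.
Only numpy, scipy, OpenCV 4.12 (cv2) and the standard library are available. Lean on these libraries where they do the work, as an engineer would, in place of code of your own. Each camera call takes 0.05 s, during which the arm holds its last target. There are 200 camera calls.

TASK

The closed recipe book lies flat on the marble pastry slab with the kitchen timer standing on it. Push the book along with your fingertips towards the robot's side of the slab until it sticks out 4 cm over that edge of the slab, squarely, so that I can get my fingers under it. Do not lift or tip the book, do not touch the timer (it rides along, standing on the book), and leave the other things alone.

Things in the scene. Friction and masses are not known exactly. Their poses are not given: they have to be found in the camera images.
- slab: Pale marble pastry slab lying fixed on the worktop: 220 mm along its x, 280 mm along its y, 20 mm thick. Origin in the middle of its underside, z up, x pointing away from the robot (within 17 degrees). It does not move when pushed.
- slab_near_edge (a point): Middle of the slab's 280 mm edge nearest the robot, at the level of its top (20 mm above the worktop). The edge runs along this point's y axis; the slab lies on the +x side. Axes as the slab's.
- book: Closed recipe notebook, pale cover, wire binding on one long edge, flat on the slab: 208 mm along its x, 146 mm along its y, 11 mm thick, 0.23 kg. Origin in its underside (20 mm above the worktop); the long edge nearest the robot is at y = +71 mm, the far one at y = -75 mm. y points at the robot's side, within 12 degrees of square to the slab's edge; z up. Pushing it takes 1 to 4 N.
- book_near_edge (a point): Middle of the book's long edge nearest the robot, on its top face (31 mm above the worktop). This edge must stick out; the wire binding runs along it and its loops show about 5 mm beyond the cover, but the overhang counts to the cover's edge, this point. Axes as the book's.
- book_far_edge (a point): Middle of the book's opposite long edge, on its top face (31 mm above the worktop). Beyond it the slab goes on for some 30 to 50 mm, then free worktop. Axes as the book's.
- timer: Red wind-up kitchen timer with a white dial face, 52 mm deep, 66 mm wide and 66 mm high, about 0.12 kg, standing loose on the book's cover near its middle or towards its near edge, its face roughly to the robot. Origin in the middle of its underside, z up.
- cream_bowl: Small spotted bowl, 116 mm across, 52 mm high, on the worktop in front of the sink to the right of the slab. Origin in its underside. Bystander.
- teaspoon: Steel teaspoon, 132 mm long, 9 mm high, in front of the sink. Origin in its underside. Bystander.
- mug: White mug with a handle, 82 mm across, 94 mm high, behind the slab near the back. Origin in its underside. Bystander.
- nozzle_1: Steel piping nozzle, a cone 20 mm wide and 34 mm high, standing behind the slab. Origin in its underside. Bystander.
- nozzle_2: A like nozzle, 20 mm wide and 34 mm high, standing behind the slab. Origin in its underside. Bystander.
- nozzle_3: A like nozzle, 20 mm wide and 34 mm high, standing to the left of the slab. Origin in its underside. Bystander.
- coupler: White plastic nozzle coupler, 27 mm wide and 26 mm high, standing to the left of the slab. Origin in its underside. Bystander.
Mind the look-alikes: they are no part of the job. What is shaped like the timer but yellow is not meant.

How it is judged:
At the end, for the whole second after the job is handed in: The middle of the book's near edge is 30 to 50 mm out beyond the slab's near edge, the book is square to that edge within 7 degrees (0.12 rad), flat on the slab and at rest, and the timer stands upright on it (x of book_near_edge in the frame of slab_near_edge between -0.05 and -0.03 m and angle between the y axis of book and the x axis of slab, either way round below 0.12 rad and angle between book's own z axis and vertical below 0.05 rad and height (world z) of book between 0.015 and 0.025 m and linear speed of each of book, timer below 0.01 m/s and angle between timer's own z axis and vertical below 0.1 rad and contact force between timer and book above 0.3 N); the robot touches nothing.
It fails at once if the book is lifted, or tips by more than 0.1 rad (height (world z) of book above 0.03 m or angle between book's own z axis and vertical above 0.1 rad).
It fails at once if the book is pushed out too far: its near edge comes more than 70 mm over (x of book_near_edge in the frame of slab_near_edge below -0.07 m).
It fails at once if the robot touches the timer (contact force between any of the fingers, the arm and timer above 0.3 N).
It fails at once if the timer tips, is lifted, or comes to stand more than 65 mm from the book's origin (angle between timer's own z axis and vertical above 0.2 rad or height (world z) of timer above 0.05 m or height (world z) of timer below 0.02 m or horizontal distance between timer and book above 0.065 m).
It fails at once if another thing (bowl, teaspoon, mug, nozzles, coupler) is moved by more than 15 mm (distance of any of cream_bowl, teaspoon, mug, nozzle_1, nozzle_2, nozzle_3, coupler from where it was at the start of the episode above 0.015 m).
It also fails if it takes over 32 s, if anything falls off the work surface, if the arm or the gripper's body presses on something with over 40 N, if the wrist force passes 120 N, or if a joint passes its speed limit or range.

## Working session

There is one attempt and no reset: what is moved stays moved. The work goes in short steps, Python scripts to look and compute and a tool call to move; the robot and the scene stay as the last step left them, time stands still between calls to the robot, and variables do not carry over. Pictures are saved under pics/ and viewed, at most 10 in all, crops included, and the job is handed in when it is done.

Besides the shell and the picture viewer there is one more tool, called after ">>>" as name(argument=value, ...), one argument or row to a line, values as JSON. jog_arm: Moves the arm, as the interface text tells. Its arguments: {"type":"object","properties":{"increments":{"type":"array"},"grip_force":{"type":"number"}},"required":["increments"]}

```bash
mkdir -p pics
cat > h.py <<'E'
import numpy as np, cv2
from bench import ctrl, vision
def ray(im,u,v,z):
    E=np.array(im["extrinsics"]);R=E[:3,:3];t=E[:3,3];c=-R.T@t
    d=R.T@np.array([(u-im["cx"])/im["fx"],(v-im["cy"])/im["fy"],1])
    return c+d*(z-c[2])/d[2]
def proj(im,p):
    E=np.array(im["extrinsics"]);q=E[:3,:3]@np.array(p)+E[:3,3]
    return np.array([im["fx"]*q[0]/q[2]+im["cx"],im["fy"]*q[1]/q[2]+im["cy"]])
E
python3 - <<'E'
from h import *
s=ctrl.get_state();print(s)
for n in("top","scene"):
    im=vision.get_image(n);cv2.imwrite(f"pics/{n}0.png",im["color"])
    E=np.array(im["extrinsics"]);print(n,im["fx"],(-E[:3,:3].T@E[:3,3]).round(3),E[:3,:3].round(2).tolist())
    for t in("slab","book","timer","cream_bowl","mug","nozzle_1","coupler","teaspoon"):
        print(t,[(np.round(d["bbox"]).tolist(),round(d["conf"],2)) for d in vision.spot_in(n,t)[:4]])
E
```

```text
{'time': 0.0, 'joint_positions': array([ 1.25509888,  0.3218243 , -0.07009558,  1.45167529,  0.02261061,
        1.37080486, -0.05690961]), 'qd': array([-0.0010513 ,  0.0019123 , -0.00217362,  0.0001073 ,  0.00051901,
        0.00133797, -0.00153285]), 'joint_torque': array([-2.33952642e-04, -4.91287494e+01, -4.03860155e-01, -3.12530851e+01,
       -6.39660470e-02,  4.35347459e-02,  1.60704508e-04]), 'position': array([ 0.21027793, -0.61445771,  0.22146062]), 'tool_rot': array([-3.09711557e+00, -5.15443445e-01,  6.59260091e-04]), 'ft_force': array([-0.01604689, -0.32462714, -0.72620095]), 'torque': array([-0.00350432, -0.00257091,  0.00122541]), 'grip_force': 0.0, 'grip_width': 0.9988783220091424}
top 413.3445397267863 [0.298 0.168 1.47 ] [[-0.0, -1.0, 0.0], [-0.97, 0.0, -0.22], [0.22, -0.0, -0.97]]
slab [([246.0, 194.0, 327.0, 261.0], 0.84)]
book [([250.0, 199.0, 316.0, 246.0], 0.69)]
timer [([279.0, 215.0, 298.0, 228.0], 0.81), ([203.0, 185.0, 225.0, 200.0], 0.53)]
cream_bowl [([344.0, 240.0, 380.0, 277.0], 0.58)]
mug [([299.0, 155.0, 331.0, 184.0], 0.66)]
nozzle_1 [([424.0, 247.0, 447.0, 276.0], 0.69)]
coupler [([199.0, 245.0, 208.0, 252.0], 0.4)]
teaspoon [([424.0, 248.0, 447.0, 275.0], 0.53)]
scene 380.5030295697401 [0.184 1.075 0.658] [[-0.91, -0.41, -0.02], [-0.19, 0.47, -0.86], [0.36, -0.78, -0.51]]
slab [([266.0, 216.0, 373.0, 297.0], 0.6)]
book [([280.0, 226.0, 354.0, 276.0], 0.86)]
timer [([218.0, 240.0, 245.0, 272.0], 0.86), ([221.0, 271.0, 244.0, 307.0], 0.58)]
cream_bowl [([372.0, 194.0, 409.0, 220.0], 0.79), ([265.0, 188.0, 294.0, 228.0], 0.48), ([304.0, 323.0, 313.0, 344.0], 0.43), ([266.0, 215.0, 370.0, 294.0], 0.33)]
mug [([265.0, 190.0, 294.0, 226.0], 0.6)]
nozzle_1 []
coupler [([305.0, 327.0, 314.0, 341.0], 0.43)]
teaspoon [([404.0, 178.0, 424.0, 191.0], 0.51)]
```

Run:
```python
import cv2
a=cv2.imread("pics/top0.png")[130:300,180:460];cv2.imwrite("pics/t0c.png",cv2.resize(a,(784,476),interpolation=cv2.INTER_CUBIC))
a=cv2.imread("pics/scene0.png")[160:360,190:450];cv2.imwrite("pics/s0c.png",cv2.resize(a,(780,600),interpolation=cv2.INTER_CUBIC))
```

```text
(no output)
```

View pics/t0c.png

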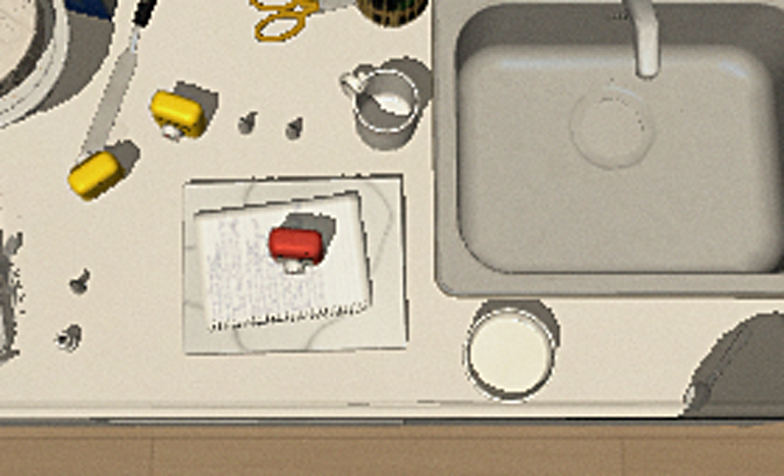

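View pics/s0c.png

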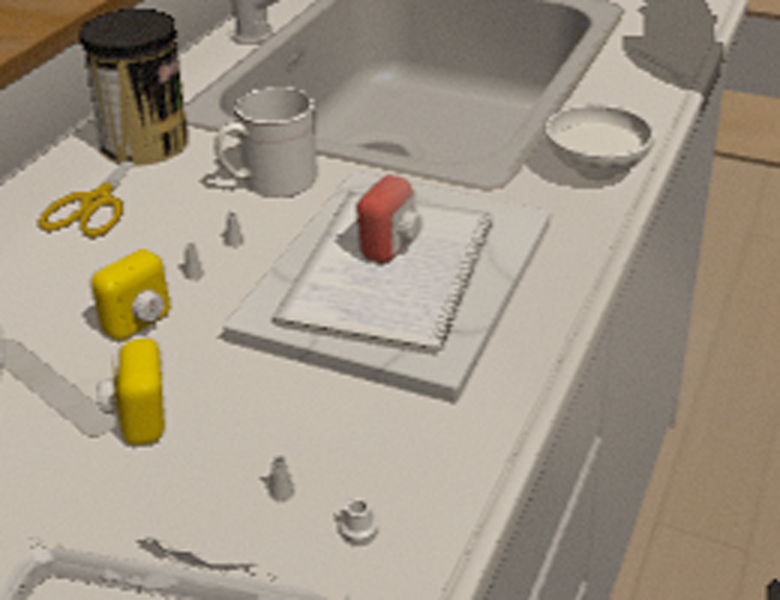

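Top crop (2.8x, offset 180,130): slab corners are at about (184,183), (403,177), (407,341) and (185,353), and the book's are at (195,212), (357,193), (370,303) and (208,320). The red timer on the book, at crop (297,245) or full-image (286,217), is the one meant. The yellow ones at crop (178,113) and (95,175) are look-alikes off the book. The nozzles behind the slab are at (247,122) and (294,127), and the mug is at (388,105).

```bash
cat >> h.py <<'E'
from scipy.optimize import least_squares
def T(p,l):  # pose x,y,th ; local pts
    c,s=np.cos(p[2]),np.sin(p[2]); l=np.asarray(l,float)
    return np.c_[p[0]+c*l[:,0]-s*l[:,1],p[1]+s*l[:,0]+c*l[:,1]]
def fit(im_px,local,z,p0):
    W=np.concatenate([np.array([ray(im,u,v,z)[:2] for u,v in px]) for im,px,_ in im_px])
    idx=np.concatenate([np.array(i) for *_,i in im_px])
    r=least_squares(lambda p:(T(p,local)[idx]-W).ravel(),p0,loss="soft_l1",f_scale=.003)
    return r.x,(T(r.x,local)[idx]-W)*1000
SL=[(.11,.14),(.11,-.14),(-.11,-.14),(-.11,.14)]           # far-left, far-right, near-right, near-left
BK=[(.104,-.075),(-.104,-.075),(-.104,.071),(.104,.071)]   # same order as seen with y to robot: see below
E
python3 - <<'E'
from h import *
top=vision.get_image("top");sc=vision.get_image("scene")
t=lambda a:[(180+(u+.5)/2.8-.5,130+(v+.5)/2.8-.5) for u,v in a]
s=lambda a:[(190+(u+.5)/3-.5,160+(v+.5)/3-.5) for u,v in a]
p,r=fit([(top,t([(184,183),(403,177),(407,341),(185,349)]),[0,1,2,3]),(sc,s([(225,328),(457,386),(550,208)]),[0,3,2])],SL,.02,[.6,.1,0])
print("slab",p,r.round(1).tolist())
# book y to robot (-x): x_b -> +y world? z up: x_b = y_b x z => (-1,0,0)x(0,0,1)=(0,1,0) : +x_b = left
b,r=fit([(top,t([(195,212),(357,193),(370,303),(208,321)]),[0,1,2,3]),(sc,s([(275,320),(437,345),(488,215)]),[0,3,2])],BK,.031,[.6,.1,np.pi/2])
print("book",b,r.round(1).tolist())
for z,n,uv in((.097,"timer top",(297,237)),(.094,"mug rim",(386,92)),(.034,"noz1",(250,116)),(.034,"noz2",(296,121)),(.034,"noz3",(82,275)),(.09,"yellow",(178,105))):
    print(n,ray(top,*t([uv])[0],z).round(3))
for n,uv in(("noz",(193,278)),("noz",(233,246)),("timer bottom face",(378,261)),):
    print(n,ray(sc,*s([uv])[0],.031 if "t" in n else 0).round(3))
ne=T(b,[(0,.071)])[0]; c,sn=np.cos(p[2]),np.sin(p[2]); d=ne-p[:2]
print("near edge in slab edge frame x",c*d[0]+sn*d[1]+.11, "far mid",T(b,[(0,-.075)]))
S=top["color"].copy()
img=cv2.resize(S[130:300,180:460],(784,476),interpolation=cv2.INTER_CUBIC)
im2=cv2.resize(sc["color"][160:360,190:450],(780,600),interpolation=cv2.INTER_CUBIC)
for q,l,z,col in((p,SL,.02,(0,0,255)),(b,BK,.031,(255,0,0))):
    P=[(*w,z) for w in T(q,l)]
    cv2.polylines(img,[np.array([((proj(top,w)-(180,130)+.5)*2.8) for w in P]).astype(int)],True,col)
    cv2.polylines(im2,[np.array([((proj(sc,w)-(190,160)+.5)*3) for w in P]).astype(int)],True,col)
cv2.imwrite("pics/ov.png",np.hstack([cv2.resize(img[130:400,150:450],(400,360)),cv2.resize(im2[130:430,190:590],(400,300))[:, :] if 0 else cv2.copyMakeBorder(cv2.resize(im2[130:430,190:590],(400,300)),0,60,0,0,0)]))
E
```

```text
slab [0.55117564 0.2806056  0.03569627] [[1.6, 1.4], [3.8, 4.0], [-4.6, 0.1], [-4.9, 2.8], [5.7, -4.7], [-0.8, -1.9], [-0.6, -2.0]]
book [0.55188063 0.29524405 1.70058262] [[-1.0, 2.4], [1.2, 2.1], [-2.2, 0.0], [-6.8, 4.6], [4.8, -6.0], [1.6, -0.7], [0.4, -7.2]]
timer top [0.568 0.271 0.097]
mug rim [0.753 0.163 0.094]
noz1 [0.74  0.339 0.034]
noz2 [0.734 0.279 0.034]
noz3 [0.532 0.544 0.034]
yellow [0.737 0.422 0.09 ]
noz [0.733 0.357 0.   ]
noz [0.725 0.296 0.   ]
timer bottom face [0.562 0.301 0.031]
near edge in slab edge frame x 0.04054101481784782 far mid [[0.62624985 0.30495072]]
```

View pics/ov.png

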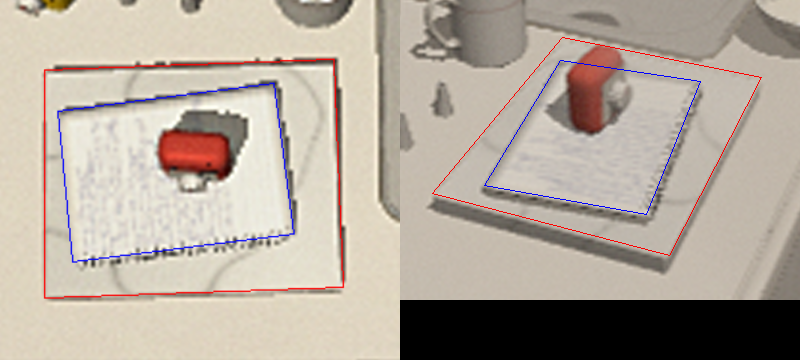

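The overlay fits to about 3–5 mm. The book's near edge is 40 mm inside the slab edge, so it needs about 80 mm of push. The yaw error is 0.094 rad, and the gap behind the book is about 35 mm, as expected. I'll travel high first, with the tool turned square to the slab.

>>> jog_arm(
  increments=[
    {"tx":28,"ty":-28,"wz":0.06,"gripper":1},
    {"tx":56,"ty":-57,"wz":0.12,"gripper":1},
    {"tx":85,"ty":-86,"wz":0.18,"gripper":1},
    {"tx":113,"ty":-114,"wz":0.24,"gripper":1},
    {"tx":141,"ty":-143,"wz":0.294,"gripper":1},
  ],
)

```text
validation failed for argument at $.in...
```

>>> jog_arm(
  increments=[
    {"tx":28,"ty":-28,"tz":0,"wx":0,"wy":0,"wz":0.06,"gripper":1},
    {"tx":56,"ty":-57,"tz":0,"wx":0,"wy":0,"wz":0.12,"gripper":1},
    {"tx":85,"ty":-86,"tz":0,"wx":0,"wy":0,"wz":0.18,"gripper":1},
    {"tx":113,"ty":-114,"tz":0,"wx":0,"wy":0,"wz":0.24,"gripper":1},
    {"tx":141,"ty":-143,"tz":0,"wx":0,"wy":0,"wz":0.294,"gripper":1},
  ],
)

```text
time: 1.42
position: [0.2982, -0.4323, 0.2227]
tool_rot: [3.141, 0.051, 0.0]
ft_force: [0.8, -0.2, 0.4]
grip_width: 0.998
grip_force: 0.0
```

>>> jog_arm(
  increments=[
    {"tx":18,"ty":-35,"tz":0,"wx":0,"wy":0,"wz":0,"gripper":1},
    {"tx":36,"ty":-70,"tz":0,"wx":0,"wy":0,"wz":0,"gripper":1},
    {"tx":55,"ty":-106,"tz":0,"wx":0,"wy":0,"wz":0,"gripper":1},
    {"tx":74,"ty":-142,"tz":0,"wx":0,"wy":0,"wz":0,"gripper":1},
    {"tx":93,"ty":-178,"tz":0,"wx":0,"wy":0,"wz":0,"gripper":1},
  ],
)

```text
time: 1.83
position: [0.3846, -0.251, 0.2229]
tool_rot: [3.14, 0.056, 0.001]
ft_force: [1.5, -0.2, -0.7]
grip_width: 0.998
grip_force: 0.0
```

>>> jog_arm(
  increments=[
    {"tx":18,"ty":-35,"tz":0,"wx":0,"wy":0,"wz":0,"gripper":1},
    {"tx":36,"ty":-70,"tz":0,"wx":0,"wy":0,"wz":0,"gripper":1},
    {"tx":55,"ty":-106,"tz":0,"wx":0,"wy":0,"wz":0,"gripper":1},
    {"tx":74,"ty":-142,"tz":0,"wx":0,"wy":0,"wz":0,"gripper":1},
    {"tx":93,"ty":-178,"tz":0,"wx":0,"wy":0,"wz":0,"gripper":1},
  ],
)

```text
time: 2.25
position: [0.4712, -0.0698, 0.223]
tool_rot: [3.14, 0.056, 0.002]
ft_force: [0.7, -0.7, -0.3]
grip_width: 0.999
grip_force: 0.0
```

>>> jog_arm(
  increments=[
    {"tx":18,"ty":-35,"tz":0,"wx":0,"wy":0,"wz":0,"gripper":1},
    {"tx":36,"ty":-70,"tz":0,"wx":0,"wy":0,"wz":0,"gripper":1},
    {"tx":55,"ty":-106,"tz":0,"wx":0,"wy":0,"wz":0,"gripper":1},
    {"tx":74,"ty":-142,"tz":0,"wx":0,"wy":0,"wz":0,"gripper":1},
    {"tx":93,"ty":-178,"tz":0,"wx":0,"wy":0,"wz":0,"gripper":1},
  ],
)

```text
time: 2.67
position: [0.558, 0.1112, 0.2229]
tool_rot: [3.141, 0.055, 0.002]
ft_force: [-0.2, -0.7, -0.2]
grip_width: 0.998
grip_force: 0.0
```

>>> jog_arm(
  increments=[
    {"tx":18,"ty":-35,"tz":0,"wx":0,"wy":0,"wz":0,"gripper":1},
    {"tx":36,"ty":-70,"tz":0,"wx":0,"wy":0,"wz":0,"gripper":1},
    {"tx":56,"ty":-106,"tz":0,"wx":0,"wy":0,"wz":0,"gripper":1},
    {"tx":76,"ty":-142,"tz":0,"wx":0,"wy":0,"wz":0,"gripper":1},
    {"tx":95,"ty":-174,"tz":0,"wx":0,"wy":0,"wz":0,"gripper":1},
  ],
)

```text
time: 3.08
position: [0.6466, 0.2891, 0.2221]
tool_rot: [-3.141, -0.056, 0.001]
ft_force: [0.3, 0.3, 1.2]
grip_width: 1.001
grip_force: 0.0
```

Run:
```python
from h import *
vision.get_image("wrist");vision.get_image("wrist")
im=vision.get_image("wrist");s=ctrl.get_state();print(s["time"],s["position"],s["tool_rot"])
o=im["color"].copy()
for q,l,z,col in(([.55117564,.2806056,.0357],SL,.02,(0,0,255)),([.55188,.29524,1.70058],BK,.031,(255,0,0))):
    cv2.polylines(o,[np.array([proj(im,(*w,z)) for w in T(q,l)]).astype(int)],True,col)
E=np.array(im["extrinsics"]);print((-E[:3,:3].T@E[:3,3]).round(3),E[2,:3].round(2))
cv2.imwrite("pics/w1.png",o)
```

```text
3.2333 [0.64484683 0.29109914 0.22063888] [-3.13871837 -0.06468729  0.00531825]
[0.721 0.296 0.381] [-0.28 -0.01 -0.96]
```

View pics/w1.png

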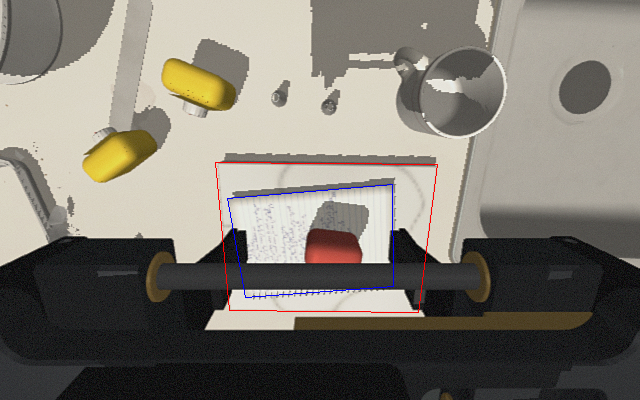

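The wrist overlay agrees with the fitted slab and book far edges (slab row about 163, book rows 183–197). Next I'll move 12 mm further back and descend behind the book.

>>> jog_arm(
  increments=[
    {"tx":4,"ty":0,"tz":25,"wx":0,"wy":0,"wz":0,"gripper":1},
    {"tx":8,"ty":0,"tz":60,"wx":0,"wy":0,"wz":0,"gripper":1},
    {"tx":12,"ty":0,"tz":95,"wx":0,"wy":0,"wz":0,"gripper":1},
    {"tx":12,"ty":0,"tz":125,"wx":0,"wy":0,"wz":0,"gripper":1},
    {"tx":12,"ty":0,"tz":140,"wx":0,"wy":0,"wz":0,"gripper":1},
  ],
)

```text
time: 3.65
position: [0.6565, 0.2834, 0.0782]
tool_rot: [3.137, 0.053, -0.008]
ft_force: [-1.2, -0.7, -0.7]
grip_width: 1.0
grip_force: 0.0
```

>>> jog_arm(
  increments=[
    {"tx":0,"ty":0,"tz":15,"wx":0,"wy":0,"wz":0,"gripper":1},
    {"tx":0,"ty":0,"tz":30,"wx":0,"wy":0,"wz":0,"gripper":1},
    {"tx":0,"ty":0,"tz":45,"wx":0,"wy":0,"wz":0,"gripper":1},
    {"tx":0,"ty":0,"tz":52,"wx":0,"wy":0,"wz":0,"gripper":1},
    {"tx":0,"ty":0,"tz":52,"wx":0,"wy":0,"wz":0,"gripper":1},
  ],
)

```text
time: 4.07
position: [0.6572, 0.2867, 0.0289]
tool_rot: [3.14, 0.056, -0.003]
ft_force: [0.0, -1.1, -0.2]
grip_width: 0.999
grip_force: 0.0
```

Run:
```python
from h import *
P=[];F=[]
for i in range(3):
    im=vision.get_image("scene");s=ctrl.get_state();P.append(s["position"]);F.append(s["ft_force"])
print(s["time"],np.array(P).round(4),np.mean(F,0).round(2),s["tool_rot"])
cv2.imwrite("pics/s2.png",cv2.resize(im["color"][170:310,230:420],(760,560),interpolation=cv2.INTER_CUBIC))
```

```text
4.2167 [[0.6578 0.2873 0.0302]
 [0.6583 0.2877 0.0311]
 [0.6586 0.2879 0.0317]] [-0.08  0.19  0.32] [-3.14031229e+00 -5.63096945e-02 -2.59662591e-03]
```

View pics/s2.png

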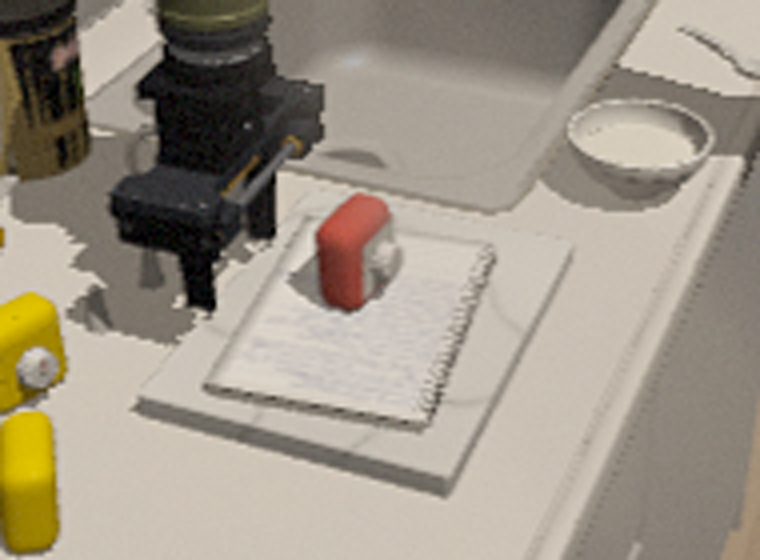

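The fingers stand behind the book (crop about (200,305)) and clear of its far edge. I'll go down the last 6 mm and start pushing gently.

>>> jog_arm(
  increments=[
    {"tx":0,"ty":0,"tz":3,"wx":0,"wy":0,"wz":0,"gripper":1},
    {"tx":0,"ty":0,"tz":6,"wx":0,"wy":0,"wz":0,"gripper":1},
    {"tx":-3,"ty":0,"tz":6,"wx":0,"wy":0,"wz":0,"gripper":1},
    {"tx":-6,"ty":0,"tz":6,"wx":0,"wy":0,"wz":0,"gripper":1},
    {"tx":-9,"ty":0,"tz":6,"wx":0,"wy":0,"wz":0,"gripper":1},
  ],
)

```text
time: 4.63
position: [0.6486, 0.2871, 0.0246]
tool_rot: [3.141, 0.056, -0.0]
ft_force: [0.1, 0.7, 0.0]
grip_width: 0.998
grip_force: 0.0
```

>>> jog_arm(
  increments=[
    {"tx":-3,"ty":0,"tz":0,"wx":0,"wy":0,"wz":0,"gripper":1},
    {"tx":-6,"ty":0,"tz":0,"wx":0,"wy":0,"wz":0,"gripper":1},
    {"tx":-9,"ty":0,"tz":0,"wx":0,"wy":0,"wz":0,"gripper":1},
    {"tx":-12,"ty":0,"tz":0,"wx":0,"wy":0,"wz":0,"gripper":1},
    {"tx":-15,"ty":0,"tz":0,"wx":0,"wy":0,"wz":0,"gripper":1},
  ],
)

```text
time: 5.05
position: [0.6341, 0.2861, 0.0246]
tool_rot: [3.141, 0.056, 0.001]
ft_force: [2.1, -0.8, 0.5]
grip_width: 1.002
grip_force: 0.7
```

>>> jog_arm(
  increments=[
    {"tx":-3,"ty":0,"tz":0,"wx":0,"wy":0,"wz":0,"gripper":1},
    {"tx":-6,"ty":0,"tz":0,"wx":0,"wy":0,"wz":0,"gripper":1},
    {"tx":-9,"ty":0,"tz":0,"wx":0,"wy":0,"wz":0,"gripper":1},
    {"tx":-12,"ty":0,"tz":0,"wx":0,"wy":0,"wz":0,"gripper":1},
    {"tx":-15,"ty":0,"tz":0,"wx":0,"wy":0,"wz":0,"gripper":1},
  ],
)

```text
time: 5.47
position: [0.6189, 0.2861, 0.0246]
tool_rot: [-3.141, -0.056, -0.001]
ft_force: [1.5, 0.1, -0.0]
grip_width: 1.002
grip_force: 0.9
```

Run:
```python
from h import *
im=vision.get_image("wrist");sc=vision.get_image("scene");s=ctrl.get_state();print(s["time"],s["position"],s["ft_force"],s["tool_rot"])
a=cv2.resize(sc["color"][180:300,250:400],(500,400),interpolation=cv2.INTER_CUBIC)
b=im["color"][120:400,150:450]
cv2.imwrite("pics/p3.png",np.hstack([a,cv2.copyMakeBorder(b,0,120,0,0,0)]))
```

```text
5.5667 [0.61808974 0.28633558 0.02455831] [-0.25196888  0.04778336 -0.3720184 ] [-3.14096416e+00 -5.70332389e-02  1.30559678e-03]
```

View pics/p3.png

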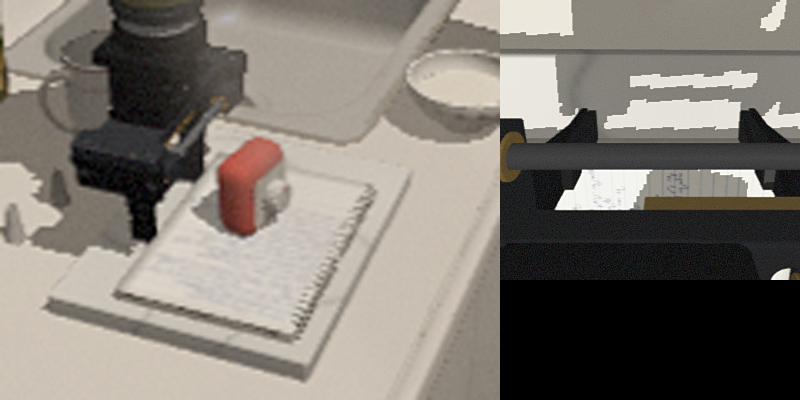

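The book has swung square, the timer stands, and the push force is about 2 N. I'll push 45 mm further and then measure.

>>> jog_arm(
  increments=[
    {"tx":-3,"ty":0,"tz":0,"wx":0,"wy":0,"wz":0,"gripper":1},
    {"tx":-6,"ty":0,"tz":0,"wx":0,"wy":0,"wz":0,"gripper":1},
    {"tx":-9,"ty":0,"tz":0,"wx":0,"wy":0,"wz":0,"gripper":1},
    {"tx":-12,"ty":0,"tz":0,"wx":0,"wy":0,"wz":0,"gripper":1},
    {"tx":-15,"ty":0,"tz":0,"wx":0,"wy":0,"wz":0,"gripper":1},
  ],
)

```text
time: 5.98
position: [0.6037, 0.2854, 0.0245]
tool_rot: [-3.141, -0.056, -0.0]
ft_force: [1.7, 0.6, -0.1]
grip_width: 1.003
grip_force: 0.9
```

>>> jog_arm(
  increments=[
    {"tx":-3,"ty":0,"tz":0,"wx":0,"wy":0,"wz":0,"gripper":1},
    {"tx":-6,"ty":0,"tz":0,"wx":0,"wy":0,"wz":0,"gripper":1},
    {"tx":-9,"ty":0,"tz":0,"wx":0,"wy":0,"wz":0,"gripper":1},
    {"tx":-12,"ty":0,"tz":0,"wx":0,"wy":0,"wz":0,"gripper":1},
    {"tx":-15,"ty":0,"tz":0,"wx":0,"wy":0,"wz":0,"gripper":1},
  ],
)

```text
time: 6.4
position: [0.5887, 0.2849, 0.0245]
tool_rot: [3.141, 0.056, 0.0]
ft_force: [1.6, -0.3, 0.0]
grip_width: 1.0
grip_force: 0.9
```

>>> jog_arm(
  increments=[
    {"tx":-3,"ty":0,"tz":0,"wx":0,"wy":0,"wz":0,"gripper":1},
    {"tx":-6,"ty":0,"tz":0,"wx":0,"wy":0,"wz":0,"gripper":1},
    {"tx":-9,"ty":0,"tz":0,"wx":0,"wy":0,"wz":0,"gripper":1},
    {"tx":-12,"ty":0,"tz":0,"wx":0,"wy":0,"wz":0,"gripper":1},
    {"tx":-15,"ty":0,"tz":0,"wx":0,"wy":0,"wz":0,"gripper":1},
  ],
)

```text
time: 6.82
position: [0.5737, 0.2843, 0.0245]
tool_rot: [3.141, 0.056, -0.0]
ft_force: [2.0, 0.9, 0.8]
grip_width: 1.003
grip_force: 0.9
```

Run:
```python
from h import *
tp=vision.get_image("top");sc=vision.get_image("scene");s=ctrl.get_state();print(s["time"],s["position"],s["ft_force"],s["tool_rot"])
a=cv2.resize(sc["color"][200:300,270:380],(440,400),interpolation=cv2.INTER_CUBIC)
b=cv2.resize(tp["color"][185:275,245:335],(360,360),interpolation=cv2.INTER_CUBIC)
cv2.imwrite("pics/p4.png",np.hstack([a,cv2.copyMakeBorder(b,0,40,0,0,0)]))
```

```text
6.9167 [0.57308088 0.28433675 0.02446893] [ 0.44968154 -0.39262482 -0.13404544] [ 3.14055636e+00  5.70821220e-02 -1.56695481e-03]
```

View pics/p4.png

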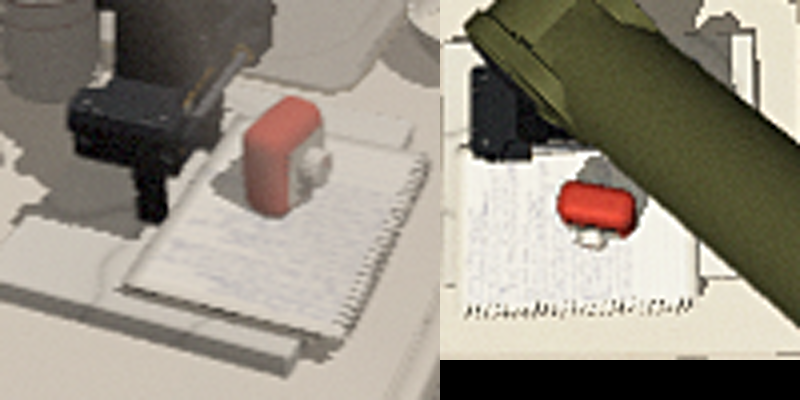

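Run:
```python
from h import *
tp=vision.get_image("top");sc=vision.get_image("scene")
p=np.array([.55117564,.2806056,.0357]);c,s=np.cos(p[2]),np.sin(p[2])
def L(w): d=w[:2]-p[:2]; return ((c*d[0]+s*d[1]+.11)*1000).round(1),((-s*d[0]+c*d[1])*1000).round(1)
t=lambda u,v:(245+(u-440+.5)/4-.5,185+(v+.5)/4-.5)
q=lambda u,v:(270+(u+.5)/4-.5,200+(v+.5)/4-.5)
for n,im,f,uv,z in(("T book loops end L",tp,t,(470,318),.026),("T loops end R",tp,t,(690,310),.026),("T cover NR",tp,t,(697,293),.031),("T far cover L",tp,t,(535,147),.031),("T slab near right",tp,t,(735,276),.02),("S book near-left cover",sc,q,(325,331),.031),("S book far-left",sc,q,(120,287),.031),("S slab near-left",sc,q,(300,345),.02),("S near right cover",sc,q,(425,160),.031),("S slab far-ish near right",sc,q,(412,125),.02)):
    print(n,L(ray(im,*f(*uv),z)))
o=[]
for im,f,(r0,r1,c0,c1),sz in((sc,q,(200,300,270,380),(440,400)),(tp,t,(185,275,245,335),(360,360))):
    a=cv2.resize(im["color"][r0:r1,c0:c1],sz,interpolation=cv2.INTER_CUBIC);k=4
    for near in(.0,-.020,-.03):
        z=.02 if near==0 else .031
        pts=[proj(im,(p[0]+c*(near-.11)-s*y,p[1]+s*(near-.11)+c*y,z)) for y in(-.14,.14)]
        P=[tuple(int(v) for v in ((x-(c0,r0)+.5)*k)) for x in pts]
        cv2.line(a,P[0],P[1],(0,0,255) if near==0 else (255,0,0) if near==-.02 else (0,160,0),1)
    o.append(cv2.copyMakeBorder(a,0,400-a.shape[0],0,0,0))
cv2.imwrite("pics/p5.png",np.hstack(o))
```

```text
T book loops end L (np.float64(-30.5), np.float64(113.9))
T loops end R (np.float64(-30.7), np.float64(-76.5))
T cover NR (np.float64(-16.7), np.float64(-83.1))
T far cover L (np.float64(116.8), np.float64(55.6))
T slab near right (np.float64(-2.1), np.float64(-116.7))
S book near-left cover (np.float64(-16.2), np.float64(125.6))
S book far-left (np.float64(118.5), np.float64(132.7))
S slab near-left (np.float64(-2.2), np.float64(131.3))
S near right cover (np.float64(-25.6), np.float64(-71.6))
S slab far-ish near right (np.float64(-1.0), np.float64(-127.8))
```

View pics/p5.png

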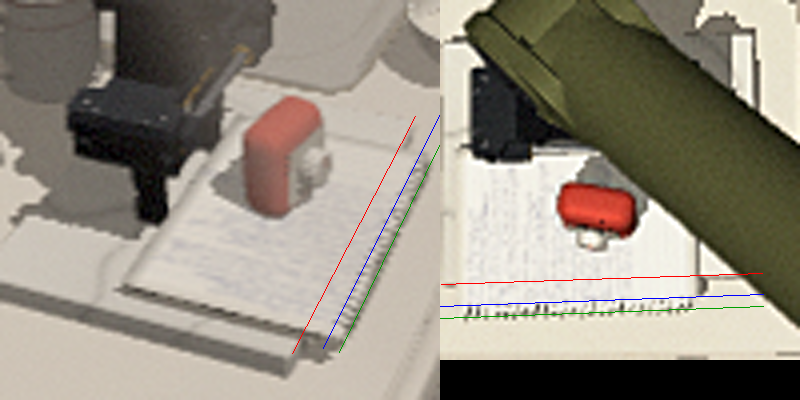

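The overlay lines lie 0 mm (red), 20 mm (blue) and 30 mm (green) out from the slab edge. The loops end at about 30 mm, so the cover overhangs about 25 mm, and the fingers' position gives the same. I'll push 15 mm more, then back off and rise.

>>> jog_arm(
  increments=[
    {"tx":-3,"ty":0,"tz":0,"wx":0,"wy":0,"wz":0,"gripper":1},
    {"tx":-7,"ty":0,"tz":0,"wx":0,"wy":0,"wz":0,"gripper":1},
    {"tx":-11,"ty":0,"tz":0,"wx":0,"wy":0,"wz":0,"gripper":1},
    {"tx":-14,"ty":0,"tz":0,"wx":0,"wy":0,"wz":0,"gripper":1},
    {"tx":-15,"ty":0,"tz":0,"wx":0,"wy":0,"wz":0,"gripper":1},
  ],
)

```text
time: 7.43
position: [0.5582, 0.2838, 0.0244]
tool_rot: [3.141, 0.057, -0.001]
ft_force: [1.5, 0.8, -1.4]
grip_width: 0.999
grip_force: 0.7
```

>>> jog_arm(
  increments=[
    {"tx":0,"ty":0,"tz":0,"wx":0,"wy":0,"wz":0,"gripper":1},
    {"tx":4,"ty":0,"tz":0,"wx":0,"wy":0,"wz":0,"gripper":1},
    {"tx":12,"ty":0,"tz":0,"wx":0,"wy":0,"wz":0,"gripper":1},
    {"tx":20,"ty":0,"tz":0,"wx":0,"wy":0,"wz":0,"gripper":1},
    {"tx":30,"ty":0,"tz":0,"wx":0,"wy":0,"wz":0,"gripper":1},
  ],
)

```text
time: 7.85
position: [0.59, 0.2848, 0.0245]
tool_rot: [3.141, 0.056, 0.0]
ft_force: [0.9, 0.1, 0.7]
grip_width: 1.002
grip_force: 0.0
```

>>> jog_arm(
  increments=[
    {"tx":8,"ty":0,"tz":-20,"wx":0,"wy":0,"wz":0,"gripper":1},
    {"tx":15,"ty":0,"tz":-55,"wx":0,"wy":0,"wz":0,"gripper":1},
    {"tx":20,"ty":0,"tz":-90,"wx":0,"wy":0,"wz":0,"gripper":1},
    {"tx":20,"ty":0,"tz":-130,"wx":0,"wy":0,"wz":0,"gripper":1},
    {"tx":20,"ty":0,"tz":-170,"wx":0,"wy":0,"wz":0,"gripper":1},
  ],
)

```text
time: 8.27
position: [0.6099, 0.2851, 0.1958]
tool_rot: [-3.141, -0.055, 0.002]
ft_force: [1.2, 0.7, -0.1]
grip_width: 0.999
grip_force: 0.0
```

>>> jog_arm(
  increments=[
    {"tx":0,"ty":40,"tz":-20,"wx":0,"wy":0,"wz":0,"gripper":1},
    {"tx":0,"ty":80,"tz":-30,"wx":0,"wy":0,"wz":0,"gripper":1},
    {"tx":0,"ty":120,"tz":-30,"wx":0,"wy":0,"wz":0,"gripper":1},
    {"tx":0,"ty":160,"tz":-30,"wx":0,"wy":0,"wz":0,"gripper":1},
    {"tx":0,"ty":200,"tz":-30,"wx":0,"wy":0,"wz":0,"gripper":1},
  ],
)

```text
time: 8.68
position: [0.6171, 0.0832, 0.2252]
tool_rot: [3.141, 0.055, 0.002]
ft_force: [-0.1, 0.1, -0.4]
grip_width: 1.001
grip_force: 0.0
```

>>> jog_arm(
  increments=[
    {"tx":0,"ty":40,"tz":0,"wx":0,"wy":0,"wz":0,"gripper":1},
    {"tx":0,"ty":80,"tz":0,"wx":0,"wy":0,"wz":0,"gripper":1},
    {"tx":0,"ty":120,"tz":0,"wx":0,"wy":0,"wz":0,"gripper":1},
    {"tx":0,"ty":160,"tz":0,"wx":0,"wy":0,"wz":0,"gripper":1},
    {"tx":0,"ty":200,"tz":0,"wx":0,"wy":0,"wz":0,"gripper":1},
  ],
)

```text
time: 9.1
position: [0.6238, -0.1169, 0.2249]
tool_rot: [3.141, 0.055, 0.001]
ft_force: [1.0, 0.2, 0.2]
grip_width: 0.999
grip_force: 0.0
```

Run:
```python
from h import *
tp=vision.get_image("top");sc=vision.get_image("scene");s_=ctrl.get_state();print(s_["time"],s_["position"],s_["ft_force"])
p=np.array([.55117564,.2806056,.0357]);c,s=np.cos(p[2]),np.sin(p[2])
o=[]
for im,(r0,r1,c0,c1),sz in((sc,(200,300,270,380),(440,400)),(tp,(185,275,245,335),(360,360))):
    a=cv2.resize(im["color"][r0:r1,c0:c1],sz,interpolation=cv2.INTER_CUBIC);k=4
    for near in(.0,-.040,.106):
        z=.02 if near==0 else .031
        pts=[proj(im,(p[0]+c*(near-.11)-s*y,p[1]+s*(near-.11)+c*y,z)) for y in(-.14,.14)]
        P=[tuple(int(v) for v in ((x-(c0,r0)+.5)*k)) for x in pts]
        cv2.line(a,P[0],P[1],(0,0,255) if near==0 else (255,0,0) if near==-.04 else (0,160,0),1)
    o.append(cv2.copyMakeBorder(a,0,400-a.shape[0],0,0,0))
cv2.imwrite("pics/p6.png",np.hstack(o))
```

```text
9.2 [ 0.62325902 -0.12619166  0.22376305] [-0.09738926 -1.2767866  -0.24438052]
```

View pics/p6.png

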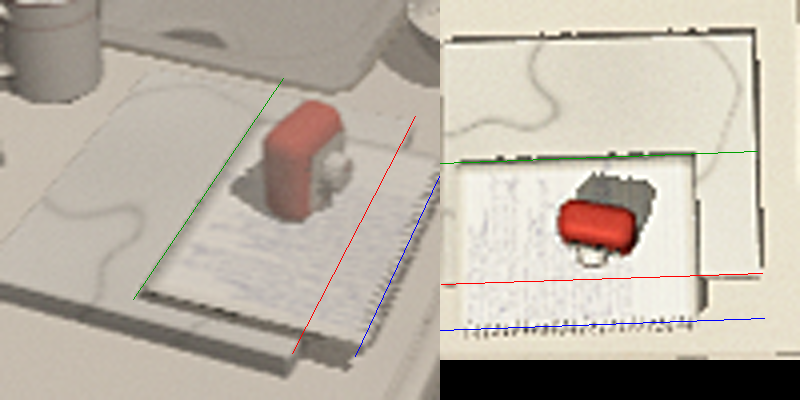

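The green line (where the far edge should be) and the blue line (40 mm out) match the cover's edges within about 3 mm. The book is square, the timer is upright and the arm is clear, so I'm handing in.

```bash
python3 -c "
from bench import ctrl
print(ctrl.close_job())"
```

```text
the job is handed in; nothing more can be done
None
```

The book now sticks out about 40 mm (within about 3 mm by my camera measurement) over the slab's near edge, square to it, with the timer upright on it. The arm is clear and the job is handed in; no verdict came back.

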